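# Find the laser head that rattles

## Task

One of the three laser heads on the stand has a heavy piece rolling loose inside. Lift them off one at a time and gently tilt or shake them end to end to feel for it, putting each sound head back level in a seat of the stand; once you have felt the loose piece run to an end, lay that head flat across the two grey ribs in the white tray, about centred end to end. Handle the heads gently, without jerking, dropping or pressing them hard, and leave the tape measure, the goggle case and the lens mount alone.

Things in the scene. Friction and masses are not known exactly. Their poses are not given: they have to be found in the camera images.
- head_green_center (a point): sealed laser head, green square tube 160 x 40 x 40 mm with metal end caps, about 0.4 kg; the point is its centre (20 mm above its underside), x along the tube, z up. Any of the three may be the faulty one, which cannot be seen or weighed. All balance about their centre when level and still, save for a loose piece off centre
- head_red_center (a point): sealed laser head, red square tube 160 x 40 x 40 mm with metal end caps, about 0.4 kg; the point is its centre (20 mm above its underside), x along the tube, z up. In the faulty head a 90 g ball rolls freely: tilted 0.2 rad or more it runs to the low end, 58 mm from the centre, within a second and stays there for a while once level again, so the moment on the gripper about the tube's centre swings by up to 0.1 N m
- head_blue_center (a point): sealed laser head, blue square tube 160 x 40 x 40 mm with metal end caps, about 0.4 kg; the point is its centre (20 mm above its underside), x along the tube, z up. In a sound head a firm 90 g core fills the inside: it stays balanced about its centre whichever way it is tilted
- seat0 (a point): an outer seat of the fixed black stand: where a head's centre lies when it rests in this seat, 80 mm above the table; x along the seated tube, y from seat to seat. 20 mm below this point, the tube rests on two supports, 48 mm before and behind it and 14 mm thick, between cheeks 14 mm high with 4 mm free on each side
- seat1 (a point): the middle seat of the fixed black stand: where a head's centre lies when it rests in this seat, 80 mm above the table; x along the seated tube, y from seat to seat. Between the supports (68 mm apart inside) the tube's sides are free to 23 mm under its underside
- seat2 (a point): the other outer seat of the fixed black stand: where a head's centre lies when it rests in this seat, 80 mm above the table; x along the seated tube, y from seat to seat. Seats are 110 mm apart
- tray_rest (a point): fixed white open tray, 240 mm (x) by 160 mm (y) outside, walls 4 mm thick and 34 mm high: where a head's centre lies when it rests centred on the two grey ribs, 36 mm above the table and 20 mm above the ribs. x is the direction the tube must lie along; the ribs run along y, 50 mm before and behind this point, 12 mm high above the tray's 4 mm floor
- tape_measure: bystander: yellow tape measure, 55 x 65 x 34 mm; origin under its centre
- goggle_case: bystander: black and grey closed goggle case, 75 x 165 x 54 mm; origin under its centre
- lens_mount: bystander: lens in a black ring on a post and black foot, foot 50 x 60 mm, 124 mm tall; origin under its centre
There are look-alikes about, which are no part of the job. Of the things like the part that bears head_red_center, leave any that is brown or pink; of the rest the larger one is meant.

How it is judged:
By the outcome, as a careful person would: the job done as asked, in the order asked, and still so for the second after the job is handed in, with the robot touching nothing.
It also fails if it takes over 72 s, if anything falls off the work surface, if the arm or the gripper's body presses on something with over 40 N, if the wrist force passes 120 N, or if a joint passes its speed limit or range.

## Robot

A 7-joint arm with a two-finger parallel gripper is mounted at the origin on the work surface. World frame = base frame: x ahead of the robot, y to its left, z up, the work surface at z = 0. Lengths are in m, angles in rad, forces in N, time in s.
With the tool pointing down it reaches from about 0.425 to 0.925 m from the base axis. Payload 6.8 kg.
Tool frame: the origin (TCP) lies midway between the tips of the shut fingers; the grasp point (between the pads) lies 19 mm behind it; z points along the fingers, y is the direction in which the jaws open and shut (so a half turn about z gives the same grasp; the last joint's range is limited). The gripper opens to 85 mm and grips with 20 to 120 N. Pads are 22 mm wide; open, the fingers measure 114 mm over their backs; the gripper's body (76 mm by 85 mm) begins 54 mm behind the grasp point. The pads swing forward as they close: fully open they stand 13 mm farther back than shut.
Start: joints at [-1.443, 0.477, 0.022, 1.555, -0.011, 1.109, -0.083], TCP at [0.158, 0.656, 0.231] pointing down, gripper open.
Joint ranges: [-2.96, 2.96], [-0.34, 2.1], [-1.41, 1.46], [0.24, 2.44], [-1.37, 4.51], [0.17, 1.92], [-2.96, 2.96]. Speed limits (rad/s): [2.39, 2.39, 3.14, 3.14, 3.14, 3.14, 3.14].

## Interface

Orientations are given as a unit quaternion [w, x, y, z].
In Python, from station import bot gives the robot as it stands.
- The arm moves only by the shell command python3 -m jog 'ROWS' [FORCE]. ROWS is JSON, a list of rows, each a list of 3 entries, a list of its own where there are three numbers: the shift along the tool's x, y, z in mm, then the turn, a rotation vector about the tool's x, y, z in degrees, then the closure, from -1 (fully open) to 1 (shut). A call has 1 to 12 rows; each row shifts and turns the commanded pose from where the row before left it, along the tool's axes as they then stand; what a row does not reach is not made up. A row lasts 1/8 s, in which the tool goes at most 62.5 mm and 10.7 degrees, less where a joint would pass 70% of its speed; a pose out of reach is approached as far as the arm can. A call is refused whole if a number of a shift passes 62.5 or a number of a turn 10.7, either way. A call with a gripper value outside its range is refused whole. The fingers move at their own pace and stop on an object; FORCE is the grip in N (left out, the last holds). Time passes only in rows, so rows that do not move let the fingers close. It gives the time, the measured TCP pose, the force and the opening at its end, in the units of the state.
- bot.get_obs(): the state, without advancing time (a new reading comes with each control period).
- bot.read_camera(name): name is "side" or "top"; returns (picture, depth): 384x512x3 uint8, red, green, blue; 384x512 float32, m along the optical axis (not along the pixel's ray), 0 where there is no reading.
- bot.camera_info(name): a dict with "fx", "fy", "cx", "cy" (pixels), "world_from_camera" (4x4, takes a point from camera to world coordinates). Camera axes: x right, y up, looking along -z (the intrinsics and any distortion apply to the point x, -y, -z); pixel columns grow to the right and rows downward; lengths in m; the calibration is good to about 2 mm. A picture is of the moment at which its call begins. camera_info takes no time and is no camera call.
- bot.hand_in(): hands the job in, once; it reports no verdict.
Trained networks look in the newest picture that a camera, given by its name, has taken for a name from the list of things; names that differ only in an ending like _2 or _b are one class to them, and where a whole thing is asked for, a point or a joint stands for the part that bears it (a point fixed in the world has none). Each returns a list of dicts, best first, with "score" (0 to 1); they miss things now and then, are a little off and sometimes report something else, mostly with a low value. They report only what shows in the picture. A call takes as long as a camera call. They do not tell look-alikes from the thing itself.
- bot.find_in(camera, thing): "xy" ([column, row] as shares, 0 to 1, of the picture: columns of its width, rows of its height, amid what is visible of it).
- bot.cut_out(camera, thing): "pixels" (384x512 bool, what is visible of it) and "xy" ([column, row] as shares, 0 to 1, of the picture: columns of its width, rows of its height, amid what is visible of it).
- bot.landmark_of(camera, thing): "xy" ([column, row] as shares, 0 to 1, of the picture: columns of its width, rows of its height: a listed point, or the origin of a listed thing).
The state is a dict: "t": time; "q": joint angles; "joint_vel": joint speeds; "joint_torque": joint torques, N m; "eef_pos": TCP position; "tool_rot": TCP orientation; "contact_force": force on the tool from outside, world axes, zero at the start; "torque": the same for the moment, N m; "gripper_width": opening from 0.0 (shut) to 1.0 (fully open).
Only numpy, scipy, OpenCV 4.12 (cv2) and the standard library are available. Lean on these libraries where they do the work, as an engineer would, in place of code of your own. Each camera call takes 0.05 s, during which the arm holds its last target.

## Working session

There is one attempt and no reset: what is moved stays moved. The work goes in short steps, Python scripts to look and compute and a shell command to move; the robot and the scene stay as the last step left them, time stands still between calls to the robot, and variables do not carry over. Pictures are saved under pics/ and viewed, and the job is handed in when it is done.

```bash
ls; mkdir -p pics; python3 - <<'E'
from station import bot
import cv2
o=bot.get_obs(); print(o)
for n in("side","top"):
    p,d=bot.read_camera(n); cv2.imwrite(f"pics/{n}0.png",p[:,:,::-1]); print(n,bot.camera_info(n))
E
```

```text
pics
{'t': 0.0, 'q': array([-1.44307682,  0.47781608,  0.02234672,  1.55647617, -0.01149379,
        1.10930121, -0.08306473]), 'joint_vel': array([ 0.0013607 , -0.00117436,  0.00020431, -0.00300363, -0.00061014,
        0.0018052 ,  0.00133911]), 'joint_torque': array([ 1.09089822e-04, -5.96446252e+01,  1.60771362e+00, -2.81198019e+01,
        1.23279059e-02,  9.53895069e-03, -8.44417144e-06]), 'eef_pos': array([0.15758704, 0.65572256, 0.23030471]), 'tool_rot': array([-3.58349929e-05,  1.17610280e-01,  9.93059387e-01, -9.35557479e-04]), 'contact_force': array([-0.63424986, -0.38844828, -0.11213611]), 'torque': array([-0.07138044, -0.0101013 , -0.05832374]), 'gripper_width': 1.0010270000848929}
side {'fx': 390.391626544037, 'fy': 390.391626544037, 'cx': 247.69901203309215, 'cy': 194.81881403559086, 'world_from_camera': array([[ 0.91550797,  0.30334356, -0.26424958,  0.27255027],
       [-0.40213839,  0.67143078, -0.6224672 , -0.62299425],
       [-0.01139612,  0.67613859,  0.73668632,  0.93488538],
       [ 0.        ,  0.        ,  0.        ,  1.        ]])}
top {'fx': 432.16252755567535, 'fy': 432.16252755567535, 'cx': 252.2425796798844, 'cy': 199.50887500461997, 'world_from_camera': array([[-0.01325923,  0.98362034, -0.17976435,  0.37915447],
       [-0.99985905, -0.0148943 , -0.00774892,  0.08866866],
       [-0.01029946,  0.17963627,  0.98367918,  1.22482636],
       [ 0.        ,  0.        ,  0.        ,  1.        ]])}
```

View pics/side0.png

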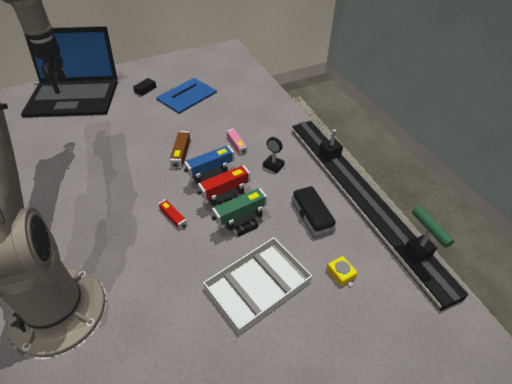

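View pics/top0.png

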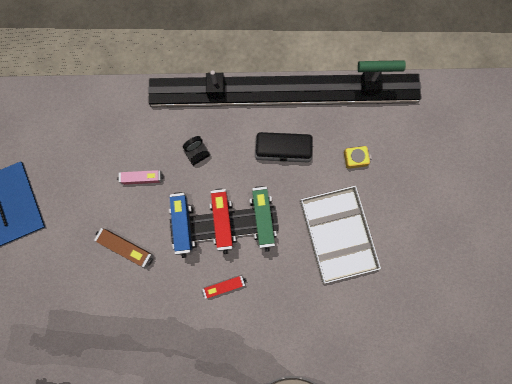

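```bash
cat > h.py <<'E'
from station import bot
import numpy as np, cv2
I={n:bot.camera_info(n) for n in("side","top")}
def ray(n,u,v):
    c=I[n];M=c["world_from_camera"]
    d=M[:3,:3]@np.array([(u-c["cx"])/c["fx"],-(v-c["cy"])/c["fy"],-1.0]);return M[:3,3],d
def at_z(n,u,v,z):
    o,d=ray(n,u,v);return o+d*(z-o[2])/d[2]
def cloud(n,dep,mask):
    c=I[n];M=c["world_from_camera"]
    v,u=np.nonzero(mask&(dep>0));z=dep[v,u]
    P=np.stack([(u-c["cx"])/c["fx"]*z,-(v-c["cy"])/c["fy"]*z,-z],1)
    return P@M[:3,:3].T+M[:3,3]
E
python3 - <<'E'
from h import *
for n in("top","side"):
    p,d=bot.read_camera(n)
    for t in("head_green_center","head_red_center","head_blue_center"):
        for r in bot.cut_out(n,t)[:3]:
            P=cloud(n,d,r["pixels"]); zt=np.percentile(P[:,2],90)
            # top face points
            T=P[abs(P[:,2]-np.median(P[:,2][P[:,2]>zt-0.02]))<0.008]
            rect=cv2.minAreaRect((T[:,:2]*1000).astype(np.float32))
            print(n,t,round(r["score"],2),np.multiply(r["xy"],[512,384]).round(),"z",zt.round(3),[np.round(x,1) for x in rect],len(T))
    for t in("seat0","seat1","seat2","tray_rest"):
        for r in bot.landmark_of(n,t)[:2]:
            u,v=np.multiply(r["xy"],[512,384]); z=.036 if t[0]=="t" else .08
            print(n,t,round(r["score"],2),round(u),round(v),at_z(n,u,v,z).round(4))
    for t in("head_green_center","head_red_center","head_blue_center"):
        for r in bot.landmark_of(n,t)[:2]:
            u,v=np.multiply(r["xy"],[512,384])
            print(n,t,round(r["score"],2),round(u),round(v),at_z(n,u,v,.08).round(4))
print(bot.get_obs()["t"])
E
```

```text
top head_green_center 0.84 [261. 219.] z 0.104 [array([539.5,  69.7]), array([160.4,  39.9]), np.float64(6.3)] 913
top head_red_center 0.95 [224. 288.] z 0.032 [array([357.9, 181. ]), array([ 28. , 115.2]), np.float64(17.4)] 446
top head_red_center 0.94 [125. 246.] z 0.044 [array([468.7, 456. ]), array([161. ,  40.2]), np.float64(61.6)] 854
top head_red_center 0.87 [142. 177.] z 0.033 [array([670.8, 417.7]), array([ 31.4, 119.1]), np.float64(2.3)] 453
top head_blue_center 0.66 [179. 223.] z 0.104 [array([527.8, 289.3]), array([163.5,  40.3]), np.float64(6.5)] 908
top seat0 0.95 224 220 [0.533  0.1736 0.08  ]
top seat0 0.93 262 218 [0.5381 0.0726 0.08  ]
top seat1 0.95 224 220 [0.533  0.1736 0.08  ]
top seat1 0.93 262 218 [0.5381 0.0726 0.08  ]
top seat2 0.95 224 220 [0.533  0.1736 0.08  ]
top seat2 0.93 262 218 [0.5381 0.0726 0.08  ]
top tray_rest 0.89 342 232 [ 0.5024 -0.1482  0.036 ]
top tray_rest 0.3 196 154 [0.7306 0.2563 0.036 ]
top head_green_center 0.75 262 216 [0.5423 0.0711 0.08  ]
top head_red_center 0.96 125 248 [0.4617 0.4359 0.08  ]
top head_red_center 0.94 225 286 [0.36
[... 628 characters left out ...]
p.float64(5.5)] 521
side seat0 0.94 221 183 [0.5263 0.1794 0.08  ]
side seat0 0.79 208 160 [0.5241 0.2946 0.08  ]
side seat1 0.94 221 183 [0.5263 0.1794 0.08  ]
side seat1 0.79 208 160 [0.5241 0.2946 0.08  ]
side seat2 0.94 221 183 [0.5263 0.1794 0.08  ]
side seat2 0.79 208 160 [0.5241 0.2946 0.08  ]
side tray_rest 0.97 260 275 [ 0.5084 -0.1382  0.036 ]
side tray_rest 0.74 226 180 [0.5575 0.2245 0.036 ]
side head_green_center 0.84 242 203 [0.5498 0.0766 0.08  ]
side head_green_center 0.59 277 165 [0.7163 0.1782 0.08  ]
side head_red_center 0.95 181 146 [0.4657 0.3966 0.08  ]
side head_red_center 0.88 174 216 [0.3549 0.1131 0.08  ]
side head_blue_center 0.77 209 162 [0.5234 0.2818 0.08  ]
1.2
```

```bash
python3 - <<'E'
from h import *
for n in("top","side"):
    p,d=bot.read_camera(n)
    P=np.zeros(p.shape); m=d>0
    P[m]=cloud(n,d,m)
    for nm,cx,cy in(("g",.5395,.0697),("r",.533,.1795),("b",.527,.2893)):
        k=(abs(P[...,0]-cx)<.12)&(abs(P[...,1]-cy)<.05)&(abs(P[...,2]-.101)<.009)
        T=P[k]; r=cv2.minAreaRect((T[:,:2]*1000).astype(np.float32)); print(n,nm,[np.round(x,1) for x in r],T[:,2].mean().round(4),len(T))
    k=(abs(P[...,0]-.505)<.18)&(abs(P[...,1]+.143)<.14)&(P[...,2]>.028)&(P[...,2]<.045)&(p.min(2)>110)
    T=P[k]; r=cv2.minAreaRect((T[:,:2]*1000).astype(np.float32)); print(n,"tray rim",[np.round(x,1) for x in r],len(T))
    if n=="side": 
        r=bot.cut_out(n,"tray_rest")
        print(len(r))
    cv2.imwrite(f"pics/{n}_rim.png",np.where(k[...,None],np.array([0,0,255]),p[:,:,::-1]).astype(np.uint8))
c=cv2.resize(p[140:240,160:290],(780,600),interpolation=cv2.INTER_CUBIC);cv2.imwrite("pics/standside.png",c[:,:,::-1])
from scipy.spatial.transform import Rotation as R
q=bot.get_obs()["tool_rot"]; print(R.from_quat(np.roll(q,-1)).as_matrix().round(3))
E
```

```text
top g [array([541.3,  69.9]), array([163.7,  40. ]), np.float64(6.4)] 0.1011 921
top r [array([534.3, 179.7]), array([159.8,  40. ]), np.float64(6.4)] 0.1011 925
top b [array([526.8, 289.5]), array([161.8,  41.1]), np.float64(6.2)] 0.1011 950
top tray rim [array([ 498.7, -143. ]), array([240.1, 161.3]), np.float64(13.1)] 477
side g [array([539.9,  68.3]), array([159.5,  46. ]), np.float64(6.4)] 0.0995 685
side r [array([534.7, 178.4]), array([160.3,  44.6]), np.float64(6.9)] 0.0996 581
side b [array([528.3, 288.9]), array([163.4,  47.3]), np.float64(7.0)] 0.0997 511
side tray rim [array([ 499.5, -143.9]), array([241.6, 163.3]), np.float64(12.9)] 581
1
[[-0.972  0.234 -0.   ]
 [ 0.234  0.972  0.   ]
 [ 0.     0.    -1.   ]]
```

View pics/standside.png

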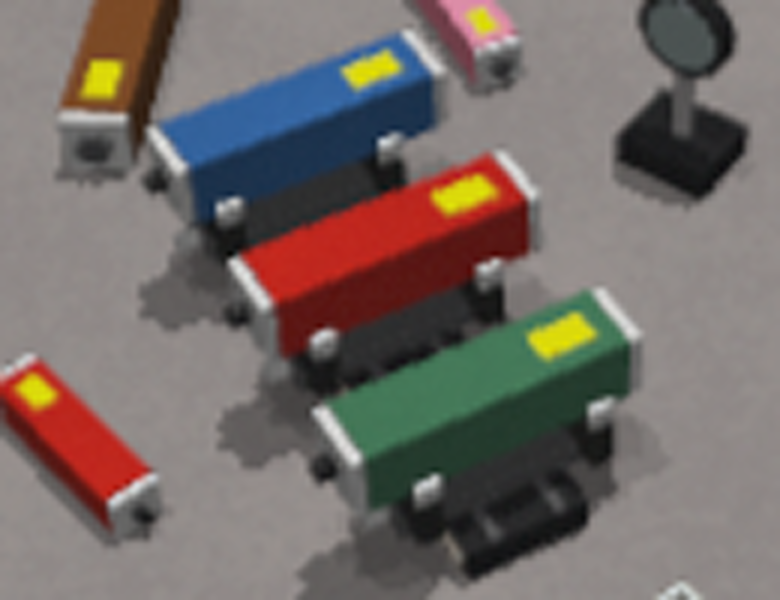

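View pics/top_rim.png

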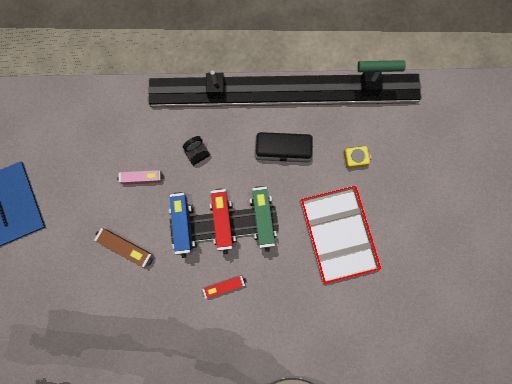

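```bash
cat > to.py <<'E'
import sys
from h import *
from scipy.spatial.transform import Rotation as R
# usage: to.py x y z yaw(deg of tool y minus 90)
x,y,z,yaw=map(float,sys.argv[1:5])
o=bot.get_obs(); Q=R.from_quat(np.roll(o["tool_rot"],-1)); M=Q.as_matrix()
a=np.radians(yaw); Y=np.array([-np.sin(a),np.cos(a),0]); Z=np.array([0,0,-1.]); X=np.cross(Y,Z)
T=np.stack([X,Y,Z],1)
d=np.array([x,y,z])-o["eef_pos"]
print("t",round(o["t"],2),"pos",o["eef_pos"].round(4),"shift now-frame mm",(M.T@d*1000).round(1),"in target frame",(T.T@d*1000).round(1),"turn deg",np.degrees((Q.inv()*R.from_matrix(T)).as_rotvec()).round(2),"w",o["gripper_width"].round(3),"F",o["contact_force"].round(2),"T",o["torque"].round(3),"q7",o["q"][6].round(2))
E
python3 -m jog '[[[-15,-10,0],[0,0,0],-1],[[-37,-22.5,0],[0,0,0],-1],[[-40,-25,0],[0,0,0],-1],[[-40,-25,0],[0,0,0],-1],[[-40,-25,0],[0,0,0],-1],[[-40,-25,0],[0,0,0],-1],[[-40,-25,0],[0,0,0],-1],[[-40,-25,0],[0,0,0],-1],[[-40,-24,0],[0,0,-5],-1],[[-40,-20,0],[0,0,-5],-1],[[-37,-18,0],[0,0,-5],-1],[[-20,-8,0],[0,0,-5],-1]]' 45; python3 to.py 0.5275 0.289 0.06 6.5
```

```text
t: 2.85
eef_pos: [0.5274, 0.3206, 0.2315]
tool_rot: [0.0, -0.056, 0.998, -0.001]
contact_force: [0.3, -0.2, -0.1]
gripper_width: 0.997Traceback (most recent call last):
  File "to.py", line 10, in <module>
    print("t",round(o["t"],2),"pos",o["eef_pos"].round(4),"shift now-frame mm",(M.T@d*1000).round(1),"in target frame",(T.T@d*1000).round(1),"turn deg",np.degrees((Q.inv()*R.from_matrix(T)).as_rotvec()).round(2),"w",o["gripper_width"].round(3),"F",o["contact_force"].round(2),"T",o["torque"].round(3),"q7",o["q"][6].round(2))
                                                                                                                                                                                                                        ^^^^^^^^^^^^^^^^^^^^^^^^
AttributeError: 'float' object has no attribute 'round'
```

```bash
sed -i 's/o\["gripper_width"\].round(3)/round(float(o["gripper_width"]),3)/;s/o\["q"\]\[6\].round(2)/round(float(o["q"][6]),2)/' to.py
python3 to.py 0.5275 0.289 0.06 6.5
```

```text
t 2.85 pos [0.5274 0.3206 0.2315] shift now-frame mm [  3.5 -31.2 171.6] in target frame [  3.4 -31.4 171.5] turn deg [-0.07  0.05 -0.12] w 0.997 F [ 0.32 -0.16 -0.09] T [ 0.039 -0.025  0.019] q7 1.08
```

```bash
python3 -m jog '[[[1.5,-15,0],[0,0,0],-1],[[2,-16.5,10],[0,0,0],-1],[[0,0,30],[0,0,0],-1],[[0,0,40],[0,0,0],-1],[[0,0,35],[0,0,0],-1],[[0,0,0],[0,0,0],-1]]'; python3 to.py 0.5275 0.289 0.06 6.5
```

```text
t: 3.6
eef_pos: [0.5219, 0.291, 0.1136]
tool_rot: [-0.003, -0.057, 0.998, -0.002]
contact_force: [0.0, 0.5, 0.3]
gripper_width: 1.001
t 3.6 pos [0.5219 0.291  0.1136] shift now-frame mm [-5.7 -2.5 53.5] in target frame [-5.4 -2.6 53.6] turn deg [-0.18 -0.35 -0.02] w 1.001 F [0.   0.55 0.3 ] T [-0.001 -0.002 -0.069] q7 1.13
```

```bash
python3 -m jog '[[[-4,-2.5,3],[0,0,0],-1],[[-1.5,0,12],[0,0,0],-1],[[0,0,0],[0,0,0],-1]]'; python3 to.py 0.5275 0.289 0.06 6.5
```

```text
t: 3.98
eef_pos: [0.5306, 0.2908, 0.1011]
tool_rot: [-0.0, -0.056, 0.998, -0.0]
contact_force: [-0.2, 0.9, -0.4]
gripper_width: 1.003
t 3.98 pos [0.5306 0.2908 0.1011] shift now-frame mm [ 3.3 -1.4 41.1] in target frame [ 3.3 -1.4 41.1] turn deg [-0.01 -0.02 -0.02] w 1.003 F [-0.23  0.89 -0.38] T [-0.031  0.038  0.019] q7 1.15
```

```bash
python3 -m jog '[[[2,-1.5,12],[0,0,0],-1],[[0,0,15],[0,0,0],-1],[[0,0,11],[0,0,0],-1],[[0,0,3],[0,0,0],-1],[[0,0,0],[0,0,0],-1]]'; python3 to.py 0.5275 0.289 0.06 6.5
```

```text
t: 4.6
eef_pos: [0.5289, 0.2893, 0.06]
tool_rot: [-0.0, -0.057, 0.998, -0.0]
contact_force: [-0.1, -0.5, 0.3]
gripper_width: 0.999
t 4.6 pos [0.5289 0.2893 0.06  ] shift now-frame mm [ 1.4 -0.1 -0. ] in target frame [ 1.4 -0.1 -0. ] turn deg [-0.01 -0.02 -0.01] w 0.999 F [-0.1  -0.5   0.34] T [ 0.01   0.017 -0.012] q7 1.15
```

```bash
python3 -m jog '[[[1,0,0],[0,0,0],-0.4],[[0,0,0],[0,0,0],-0.1],[[0,0,0],[0,0,0],0.1],[[0,0,0],[0,0,0],0.3],[[0,0,0],[0,0,0],1],[[0,0,0],[0,0,0],1]]' 40; python3 to.py 0.5275 0.289 0.06 6.5
```

```text
t: 5.35
eef_pos: [0.5281, 0.2894, 0.0608]
tool_rot: [0.0, -0.057, 0.998, 0.0]
contact_force: [-1.8, -1.0, 4.7]
gripper_width: 0.464
t 5.35 pos [0.5281 0.2894 0.0608] shift now-frame mm [ 0.7 -0.3  0.8] in target frame [ 0.7 -0.3  0.8] turn deg [ 0.02  0.03 -0.01] w 0.464 F [-1.84 -0.98  4.7 ] T [-0.039  0.213 -0.049] q7 1.15
```

```bash
python3 -m jog '[[[0,0,-2],[0,0,0],1],[[0,0,-5],[0,0,0],1],[[0,0,-10],[0,0,0],1],[[0,0,-15],[0,0,0],1],[[0,0,-15],[0,0,0],1],[[0,0,-15],[0,0,0],1],[[0,0,-10],[0,0,0],1],[[0,0,-5],[0,0,0],1],[[0,0,-2],[0,0,0],1],[[0,0,0],[0,0,0],1]]'; python3 to.py 0.5275 0.289 0.06 6.5
python3 -m jog '[[[0,0,0],[0,0,0],1]]'; python3 to.py 0.5275 0.289 0.06 6.5
```

```text
t: 6.6
eef_pos: [0.5277, 0.2891, 0.139]
tool_rot: [-0.0, -0.057, 0.998, -0.0]
contact_force: [0.8, -0.4, -3.4]
gripper_width: 0.461
t 6.6 pos [0.5277 0.2891 0.139 ] shift now-frame mm [ 0.2 -0.  79. ] in target frame [ 0.2 -0.1 79. ] turn deg [-0.02 -0.03 -0.01] w 0.461 F [ 0.8  -0.38 -3.4 ] T [-0.007 -0.011  0.03 ] q7 1.14
t: 6.72
eef_pos: [0.5276, 0.289, 0.1388]
tool_rot: [-0.0, -0.057, 0.998, -0.0]
contact_force: [0.0, -1.2, -4.4]
gripper_width: 0.463
t 6.72 pos [0.5276 0.289  0.1388] shift now-frame mm [ 0.1  0.  78.8] in target frame [ 0.1 -0.  78.8] turn deg [-0.02 -0.05 -0.01] w 0.463 F [ 0.03 -1.15 -4.4 ] T [-0.031  0.051  0.038] q7 1.14
```

```bash
python3 -m jog '[[[0,0,0],[0,1.5,0],1],[[0,0,0],[0,3.5,0],1],[[0,0,0],[0,4,0],1],[[0,0,0],[0,4,0],1],[[0,0,0],[0,3,0],1],[[0,0,0],[0,1,0],1],[[0,0,0],[0,0,0],1],[[0,0,0],[0,0,0],1],[[0,0,0],[0,0,0],1],[[0,0,0],[0,0,0],1],[[0,0,0],[0,0,0],1],[[0,0,0],[0,0,0],1]]'; python3 to.py 0.5275 0.289 0.06 6.5
python3 -m jog '[[[0,0,0],[0,-1.5,0],1],[[0,0,0],[0,-3.5,0],1],[[0,0,0],[0,-4,0],1],[[0,0,0],[0,-4,0],1],[[0,0,0],[0,-3,0],1],[[0,0,0],[0,-1,0],1],[[0,0,0],[0,0,0],1],[[0,0,0],[0,0,0],1]]'; python3 to.py 0.5275 0.289 0.06 6.5;python3 -m jog '[[[0,0,0],[0,0,0],1]]'; python3 to.py 0.5275 0.289 0.06 6.5
```

```text
t: 8.22
eef_pos: [0.5279, 0.2892, 0.1393]
tool_rot: [-0.148, -0.056, 0.987, -0.008]
contact_force: [-0.3, -0.3, -3.5]
gripper_width: 0.46
t 8.22 pos [0.5279 0.2892 0.1393] shift now-frame mm [-22.8  -0.2  76. ] in target frame [ 0.4 -0.2 79.3] turn deg [ 1.0e-02 -1.7e+01 -1.0e-02] w 0.46 F [-0.32 -0.33 -3.47] T [ 0.037 -0.52   0.045] q7 1.25
t: 9.22
eef_pos: [0.5282, 0.2891, 0.1393]
tool_rot: [-0.0, -0.056, 0.998, -0.0]
contact_force: [-0.5, -1.0, -3.9]
gripper_width: 0.462
t 9.22 pos [0.5282 0.2891 0.1393] shift now-frame mm [ 0.7 -0.  79.3] in target frame [ 0.8 -0.  79.3] turn deg [-0.   -0.02 -0.03] w 0.462 F [-0.54 -1.01 -3.86] T [-0.013  0.039 -0.032] q7 1.14
t: 9.35
eef_pos: [0.5283, 0.2891, 0.1392]
tool_rot: [-0.0, -0.056, 0.998, -0.0]
contact_force: [-0.2, -0.9, -4.3]
gripper_width: 0.467
t 9.35 pos [0.5283 0.2891 0.1392] shift now-frame mm [ 0.8  0.  79.2] in target frame [ 0.8  0.  79.2] turn deg [-0.   -0.01 -0.04] w 0.467 F [-0.22 -0.91 -4.28] T [0.032 0.093 0.001] q7 1.14
```

```bash
cat > avg.py <<'E'
from h import *
from scipy.spatial.transform import Rotation as R
L=[]
for i in range(10):
    bot.read_camera("top"); o=bot.get_obs(); M=R.from_quat(np.roll(o["tool_rot"],-1)).as_matrix(); L.append(M.T@o["torque"])
L=np.array(L); print("t",o["t"],"tool-frame torque mean",L.mean(0).round(4),"sem",(L.std(0)/10**.5).round(4))
E
python3 avg.py
python3 -m jog '[[[0,0,0],[0,-1.5,0],1],[[0,0,0],[0,-3.5,0],1],[[0,0,0],[0,-4,0],1],[[0,0,0],[0,-4,0],1],[[0,0,0],[0,-3,0],1],[[0,0,0],[0,-1,0],1],[[0,0,0],[0,0,0],1],[[0,0,0],[0,0,0],1],[[0,0,0],[0,0,0],1],[[0,0,0],[0,0,0],1],[[0,0,0],[0,0,0],1],[[0,0,0],[0,0,0],1]]'
python3 -m jog '[[[0,0,0],[0,1.5,0],1],[[0,0,0],[0,3.5,0],1],[[0,0,0],[0,4,0],1],[[0,0,0],[0,4,0],1],[[0,0,0],[0,3,0],1],[[0,0,0],[0,1,0],1],[[0,0,0],[0,0,0],1],[[0,0,0],[0,0,0],1]]'; python3 avg.py;python3 to.py 0.5275 0.289 0.06 6.5
```

```text
t 9.85 tool-frame torque mean [ 0.0132  0.0438 -0.0045] sem [0.0075 0.0063 0.01  ]
t: 11.35
eef_pos: [0.5279, 0.2892, 0.1392]
tool_rot: [0.148, -0.056, 0.987, 0.008]
contact_force: [-0.2, 0.7, -4.9]
gripper_width: 0.469
t: 12.35
eef_pos: [0.5275, 0.2893, 0.1392]
tool_rot: [-0.0, -0.057, 0.998, 0.0]
contact_force: [0.6, -0.3, -4.3]
gripper_width: 0.462
t 12.85 tool-frame torque mean [-0.0062 -0.0663 -0.0073] sem [0.0112 0.0083 0.0108]
t 12.85 pos [0.5279 0.2892 0.1393] shift now-frame mm [ 0.4 -0.2 79.3] in target frame [ 0.4 -0.2 79.3] turn deg [ 0.    0.   -0.01] w 0.462 F [-0.    0.13 -4.05] T [-0.01  -0.063  0.019] q7 1.14
```

Blue shows the loose ball: the jaw-axis moment swings from +0.044 to −0.066 N m, and each sign matches the end that was low. I'll carry it to the tray.

```bash
python3 -m jog '[[[0,0,-3],[0,0,0],1],[[0,0,-8],[0,0,0],1],[[0,-3,-10],[0,0,0],1],[[1,-7,-10],[0,0,0],1],[[2,-12,-6],[0,0,0],1],[[3,-17,-3],[0,0,0],1],[[4,-22,0],[0,0,0],1],[[4,-24,0],[0,0,0],1],[[4.5,-24,0],[0,0,0],1],[[4.5,-24,0],[0,0,0],1],[[4.5,-24,0],[0,0,0],1],[[4.5,-24,0],[0,0,0],1]]'
python3 -m jog '[[[4.5,-24,0],[0,0,0],1],[[4.5,-24,0],[0,0,0],1],[[4.5,-24,0],[0,0,0],1],[[4.5,-24,0],[0,0,0],1],[[4.5,-24,0],[0,0,0],1],[[4.5,-24,0],[0,0,0],1],[[4.5,-24,0],[0,0,-1],1],[[4,-22,0],[0,0,-2],1],[[3,-17,0],[0,0,-2],1],[[2,-12,0],[0,0,-1.5],1],[[1,-6,0],[0,0,0],1],[[0,-2,0],[0,0,0],1]]';python3 to.py 0.499 -0.1435 0.018 13
```

```text
t: 14.35
eef_pos: [0.5158, 0.1032, 0.179]
tool_rot: [-0.0, -0.056, 0.998, -0.0]
contact_force: [0.4, 1.0, -4.9]
gripper_width: 0.464
t: 15.85
eef_pos: [0.5037, -0.1252, 0.1792]
tool_rot: [-0.0, -0.112, 0.994, 0.0]
contact_force: [-1.1, -0.2, -4.8]
gripper_width: 0.463
t 15.85 pos [ 0.5037 -0.1252  0.1792] shift now-frame mm [  8.6 -16.8 161.2] in target frame [  8.7 -16.8 161.2] turn deg [ 0.01 -0.02 -0.1 ] w 0.463 F [-1.1  -0.19 -4.76] T [ 0.068 -0.064 -0.001] q7 2.01
```

```bash
python3 -m jog '[[[3,-6,5],[0,0,0],1],[[3.5,-7,12],[0,0,0],1],[[2.2,-3.8,18],[0,0,0],1],[[0,0,20],[0,0,0],1],[[0,0,20],[0,0,0],1],[[0,0,20],[0,0,0],1],[[0,0,18],[0,0,0],1],[[0,0,12],[0,0,0],1],[[0,0,7],[0,0,0],1],[[0,0,3],[0,0,0],1],[[0,0,0],[0,0,0],1]]';python3 to.py 0.499 -0.1435 0.017 13
python3 - <<'E'
from h import *
for n in("top","side"):
    p,d=bot.read_camera(n); cv2.imwrite(f"pics/{n}2.png",cv2.resize(p[130:340,150:430],(800,600))[:,:,::-1])
E
```

```text
t: 17.23
eef_pos: [0.4998, -0.1429, 0.0445]
tool_rot: [0.0, -0.113, 0.994, -0.0]
contact_force: [-0.6, 0.3, -3.8]
gripper_width: 0.463
t 17.23 pos [ 0.4998 -0.1429  0.0445] shift now-frame mm [ 0.9 -0.4 27.5] in target frame [ 0.9 -0.4 27.5] turn deg [-0.01  0.03 -0.01] w 0.463 F [-0.62  0.3  -3.83] T [ 0.012 -0.043 -0.018] q7 2.13
```

View pics/top2.png

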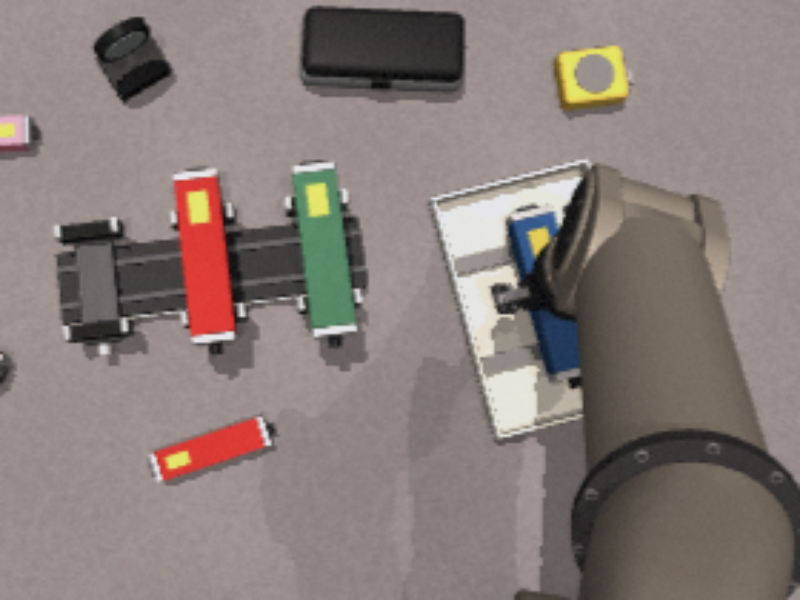

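View pics/side2.png

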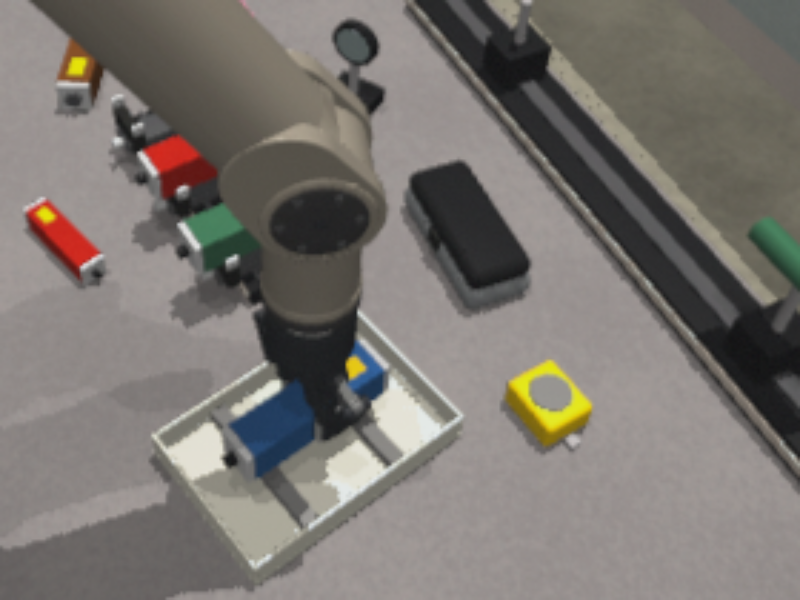

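The top view shows the blue head at about (545,300), parallel to the tray and spanning both ribs. Next I'll lower it gently.

```bash
python3 -m jog '[[[0.5,0,3],[0,0,0],1],[[0,0,5],[0,0,0],1],[[0,0,6],[0,0,0],1],[[0,0,5],[0,0,0],1],[[0,0,3],[0,0,0],1],[[0,0,1.5],[0,0,0],1],[[0,0,1],[0,0,0],1],[[0,0,0],[0,0,0],1]]';python3 to.py 0.499 -0.1435 0.017 13
```

```text
t: 18.32
eef_pos: [0.4991, -0.143, 0.0198]
tool_rot: [0.0, -0.113, 0.994, 0.0]
contact_force: [0.3, 0.7, -4.4]
gripper_width: 0.464
t 18.32 pos [ 0.4991 -0.143   0.0198] shift now-frame mm [ 0.2 -0.5  2.8] in target frame [ 0.2 -0.5  2.8] turn deg [ 0.    0.   -0.01] w 0.464 F [ 0.29  0.7  -4.43] T [ 0.011 -0.03  -0.064] q7 2.14
```

```bash
python3 -m jog '[[[0,0,0.7],[0,0,0],1],[[0,0,0.7],[0,0,0],1],[[0,0,0.6],[0,0,0],1],[[0,0,0],[0,0,0],1]]';python3 to.py 0.499 -0.1435 0.017 13
python3 -m jog '[[[0,0,0.5],[0,0,0],1],[[0,0,0],[0,0,0],1]]';python3 to.py 0.499 -0.1435 0.017 13
```

```text
t: 18.82
eef_pos: [0.499, -0.1429, 0.0177]
tool_rot: [-0.0, -0.113, 0.994, 0.0]
contact_force: [0.1, 0.6, -4.3]
gripper_width: 0.462
t 18.82 pos [ 0.499  -0.1429  0.0177] shift now-frame mm [ 0.1 -0.5  0.7] in target frame [ 0.1 -0.5  0.7] turn deg [ 0.   -0.   -0.01] w 0.462 F [ 0.1   0.62 -4.27] T [ 0.011 -0.04   0.042] q7 2.14
t: 19.08
eef_pos: [0.4991, -0.1429, 0.0173]
tool_rot: [0.0, -0.113, 0.994, 0.0]
contact_force: [-0.3, 0.4, -4.2]
gripper_width: 0.466
t 19.07 pos [ 0.4991 -0.1429  0.0173] shift now-frame mm [ 0.2 -0.5  0.3] in target frame [ 0.2 -0.5  0.3] turn deg [ 0.    0.   -0.01] w 0.466 F [-0.27  0.43 -4.19] T [ 0.044 -0.067 -0.033] q7 2.14
```

```bash
python3 -m jog '[[[0,0,0.5],[0,0,0],1],[[0,0,0],[0,0,0],1]]'
python3 -m jog '[[[0,0,0.5],[0,0,0],1],[[0,0,0],[0,0,0],1]]';python3 to.py 0.499 -0.1435 0.017 13
```

```text
t: 19.32
eef_pos: [0.4991, -0.1429, 0.0168]
tool_rot: [0.0, -0.113, 0.994, 0.0]
contact_force: [0.1, 0.1, -4.2]
gripper_width: 0.465
t: 19.58
eef_pos: [0.4991, -0.143, 0.0167]
tool_rot: [0.0, -0.113, 0.994, 0.0]
contact_force: [-2.5, 0.4, 5.0]
gripper_width: 0.465
t 19.57 pos [ 0.4991 -0.143   0.0167] shift now-frame mm [ 0.2 -0.5 -0.3] in target frame [ 0.2 -0.5 -0.3] turn deg [ 0.01  0.01 -0.01] w 0.465 F [-2.53  0.41  4.97] T [0.182 0.461 0.016] q7 2.14
```

```bash
python3 -m jog '[[[0,0,-0.3],[0,0,0],0.3],[[0,0,0],[0,0,0],0.0],[[0,0,0],[0,0,0],-0.1],[[0,0,0],[0,0,0],-0.3],[[0,0,0],[0,0,0],-0.7],[[0,0,0],[0,0,0],-1],[[0,0,0],[0,0,0],-1]]' 20
python3 to.py 0.499 -0.1435 0.017 13
```

```text
t: 20.45
eef_pos: [0.4991, -0.143, 0.0166]
tool_rot: [0.0, -0.113, 0.994, -0.0]
contact_force: [-0.0, -0.5, 0.2]
gripper_width: 1.002
t 20.45 pos [ 0.4991 -0.143   0.0166] shift now-frame mm [ 0.2 -0.5 -0.4] in target frame [ 0.2 -0.5 -0.4] turn deg [-0.    0.01 -0.01] w 1.002 F [-0.02 -0.49  0.18] T [-0.     0.03   0.009] q7 2.14
```

Released. I'll rise straight up, then move clear to inspect.

```bash
python3 -m jog '[[[0,0,-3],[0,0,0],-1],[[0,0,-10],[0,0,0],-1],[[0,0,-15],[0,0,0],-1],[[0,0,-25],[0,0,0],-1],[[0,0,-40],[0,0,0],-1],[[0,0,-50],[0,0,0],-1],[[0,0,-40],[0,0,0],-1],[[0,-40,-30],[0,0,0],-1],[[0,-50,0],[0,0,0],-1],[[0,-50,0],[0,0,0],-1],[[0,-50,0],[0,0,0],-1],[[0,-50,0],[0,0,0],-1]]'
python3 - <<'E'
from h import *
for n in("top","side"):
    p,d=bot.read_camera(n); cv2.imwrite(f"pics/{n}3.png",cv2.resize(p[130:340,150:430],(800,600))[:,:,::-1])
    P=np.zeros(p.shape); m=d>0; P[m]=cloud(n,d,m)
    b=(p[...,2].astype(int)>p[...,0].astype(int)+40)
    k=(abs(P[...,0]-.499)<.11)&(abs(P[...,1]+.143)<.05)&(abs(P[...,2]-.056)<.007)
    T=P[k]
    if len(T)>10:
        r=cv2.minAreaRect((T[:,:2]*1000).astype(np.float32)); A=np.c_[T[:,:2]-T[:,:2].mean(0),np.ones(len(T))]
        print(n,[np.round(x,1) for x in r],"plane",np.linalg.lstsq(A,T[:,2],rcond=None)[0].round(4),len(T))
print(bot.get_obs()["eef_pos"],bot.get_obs()["t"])
E
```

```text
t: 21.95
eef_pos: [0.5532, -0.3782, 0.231]
tool_rot: [0.001, -0.113, 0.994, -0.0]
contact_force: [0.2, 0.0, 0.5]
gripper_width: 0.996
top [array([ 497. , -142.8]), array([159.1,  42.3]), np.float64(13.6)] plane [ 0.0018 -0.004   0.0569] 902
side [array([ 497.5, -144.1]), array([160.2,  42.8]), np.float64(12.6)] plane [-0.0054  0.0345  0.0559] 921
[ 0.55150446 -0.38333813  0.23075891] 22.05
```

View pics/top3.png

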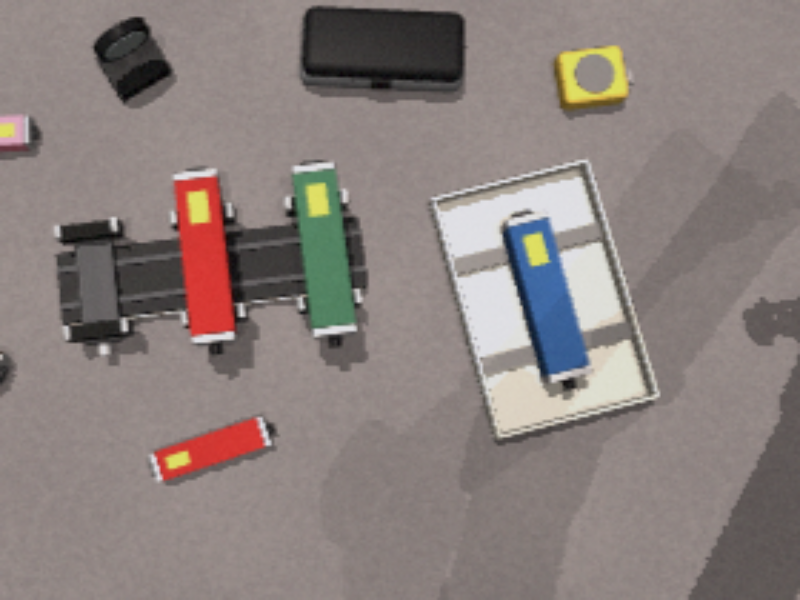

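View pics/side3.png

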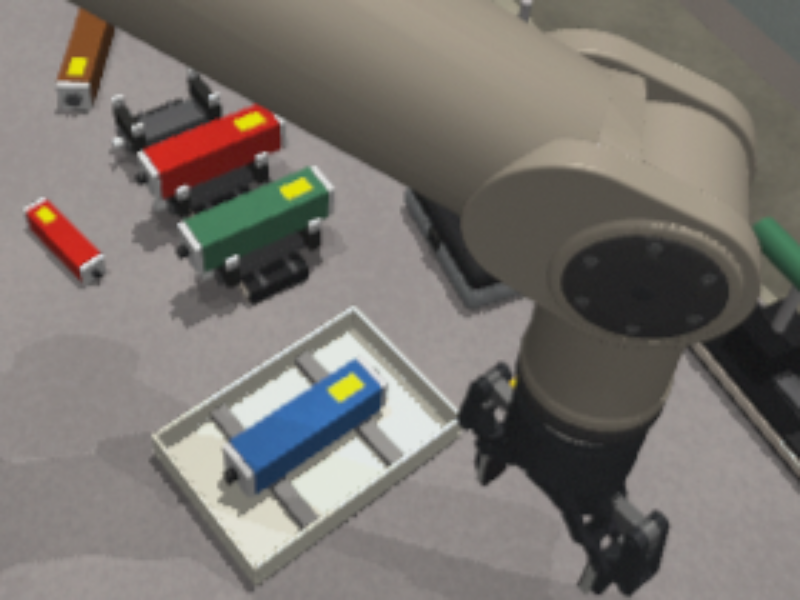

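The top view shows blue lying across both ribs at (548,300), centred in the tray. Red and green are still in their seats, and the bystanders haven't moved.

```bash
python3 -m jog '[[[0,0,0],[0,0,0],-1],[[0,0,0],[0,0,0],-1],[[0,0,0],[0,0,0],-1]]'; python3 -c "
from station import bot
print(bot.hand_in())"
```

```text
t: 22.42
eef_pos: [0.5534, -0.3754, 0.23]
tool_rot: [0.0, -0.114, 0.993, 0.0]
contact_force: [0.2, 0.1, 1.2]
gripper_width: 0.996
the job is handed in; nothing more can be done
None
```

The blue head is the faulty one. It now lies flat across the two grey ribs in the tray, and I handed the job in at about 22 s.

- **Finding it:** I lifted blue first and tilted it 17° each way. Back level, the moment about the jaw axis read +0.044 and then −0.066 N m. That swing of 0.11 matches the ball running to whichever end was low. Only one head is faulty, so I left red and green untested in their seats.
- **Final checks:** both cameras put blue about 2 mm from the tray centre and within about 0.6° of its direction. Its top is at 56–57 mm, where 56 mm is expected.
- **Disagreement between cameras:** the top camera shows the head level. The side camera's depth gives a slope of about 2° across the tube's width. I put that down to side-face pixels in its edge.
- **Handling:** the largest contact reading I saw when setting blue down was about 5 N. The gripper was open and clear of everything at the end, and the pictures show the other items unmoved.

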